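# Tare the balance that carries the weighing dish

## Task

One of the two balances has the weighing dish on its pan: tare it by gently pressing its long bar key down with the fingertips and letting it come up again, then press its round key in the same way to print the zero, and withdraw. Do not press its square key or any key of the empty balance, do not touch the dish or shove or lift the balance, and leave everything else on the bench where it is.

Things in the scene. Friction and masses are not known exactly. Their poses are not given: they have to be found in the camera images.
- balance1: White balance with the dish on its pan, on either side of the bench; case 190 front to back x 210 mm, deck 45 mm high, about 1.3 kg, loose on rubber feet. Origin: centre of underside; +x from keys to pan, +y towards its square key. Dark round steel pan, 114 mm across. Grey keys at x = -68 mm, 10 mm proud of the deck: long bar at y = 0, square at y = +68, round at y = -68 mm.
- balance2: White balance, the same model, with its pan empty; case 190 front to back x 210 mm, deck 45 mm high, about 1.3 kg, loose on rubber feet. Origin: centre of underside; +x from keys to pan, +y towards its square key. Dark round steel pan, 114 mm across. Grey keys at x = -68 mm, 10 mm proud of the deck: long bar at y = 0, square at y = +68, round at y = -68 mm.
- dish: White plastic weighing dish, a shallow bowl 84 mm in diameter and 26 mm high, about 30 g, standing loose on the pan of one balance. Origin: centre of its underside.
- balance1_tare (a joint): Travel of the long bar key (tare), 52 mm wide across the balance x 20 mm front to back, of the balance with the dish. Reads 0 m when up, grows to 0.005 as it is pressed straight down to its stop; a spring returns it (about 1 N to start, 4 N fully down). It registers at 0.003.
- balance1_tare_top (a point): Centre of the top face of the long bar key (tare), 52 mm wide across the balance x 20 mm front to back, of the balance with the dish; 55 mm above the bench when up; moves down with the key.
- balance1_print (a joint): Travel of the round key (print), 24 mm diameter, of the balance with the dish. Reads 0 m when up, grows to 0.005 as it is pressed straight down to its stop; a spring returns it (about 1 N to start, 4 N fully down). It registers at 0.003.
- balance1_print_top (a point): Centre of the top face of the round key (print), 24 mm diameter, of the balance with the dish; 55 mm above the bench when up; moves down with the key.
- balance1_power (a joint): Travel of the square key (power), 21 x 21 mm, of the balance with the dish. Reads 0 m when up, grows to 0.005 as it is pressed straight down to its stop; a spring returns it (about 1 N to start, 4 N fully down). It registers at 0.003.
- balance1_power_top (a point): Centre of the top face of the square key (power), 21 x 21 mm, of the balance with the dish; 55 mm above the bench when up; moves down with the key.
- balance1_pan (a point): Centre of the top of the pan of the balance with the dish, 58 mm above the bench and 35 mm behind the balance's origin (+x); axes as the balance.
- balance2_tare (a joint): Travel of the long bar key (tare), 52 mm wide across the balance x 20 mm front to back, of the balance with the empty pan. Reads 0 m when up, grows to 0.005 as it is pressed straight down to its stop; a spring returns it (about 1 N to start, 4 N fully down). It registers at 0.003.
- balance2_tare_top (a point): Centre of the top face of the long bar key (tare), 52 mm wide across the balance x 20 mm front to back, of the balance with the empty pan; 55 mm above the bench when up; moves down with the key.
- balance2_print (a joint): Travel of the round key (print), 24 mm diameter, of the balance with the empty pan. Reads 0 m when up, grows to 0.005 as it is pressed straight down to its stop; a spring returns it (about 1 N to start, 4 N fully down). It registers at 0.003.
- balance2_print_top (a point): Centre of the top face of the round key (print), 24 mm diameter, of the balance with the empty pan; 55 mm above the bench when up; moves down with the key.
- balance2_power (a joint): Travel of the square key (power), 21 x 21 mm, of the balance with the empty pan. Reads 0 m when up, grows to 0.005 as it is pressed straight down to its stop; a spring returns it (about 1 N to start, 4 N fully down). It registers at 0.003.
- balance2_power_top (a point): Centre of the top face of the square key (power), 21 x 21 mm, of the balance with the empty pan; 55 mm above the bench when up; moves down with the key.
- balance2_pan (a point): Centre of the top of the pan of the balance with the empty pan, 58 mm above the bench and 35 mm behind the balance's origin (+x); axes as the balance.
- jar: Small closed sample jar, 42 mm diameter, 70 mm tall, standing loose between the balances. Origin: centre of its underside.
- marker: Black marker pen, 138 mm long, 15 mm thick, lying loose in front of the balances, along its own x. Origin: underside, mid-length.
- weight: Brass calibration weight with a knob, 32 mm diameter, 54 mm tall, 200 g, standing loose in front of the balances. Origin: centre of its underside.
- spoon: Steel spoon, 170 mm long, lying loose in front of the balances, along its own x. Origin: on the bench beneath the spoon.
- tub: Clear open plastic tub, 150 x 200 x 75 mm, empty, loose, on the robot's right. Origin: centre of its underside.
- rack: Orange tube rack, 210 x 100 mm, with blue-capped tubes, 120 mm tall in all, fixed, on the robot's left. Origin: centre of its underside.

How it is judged:
By the outcome, as a careful person would: the job done as asked, in the order asked, and still so for the second after the job is handed in, with the robot touching nothing.
It also fails if it takes over 38 s, if anything falls off the work surface, if the arm or the gripper's body presses on something with over 40 N, if the wrist force passes 120 N, or if a joint passes its speed limit or range.

## Robot

A 6-joint arm with a two-finger parallel gripper is mounted at the origin on the work surface. World frame = base frame: x ahead of the robot, y to its left, z up, the work surface at z = 0. Lengths are in m, angles in rad, forces in N, time in s.
With the tool pointing down it reaches from about 0.35 to 0.95 m from the base axis. Payload 17.4 kg.
Tool frame: the origin (TCP) lies on the centre line of the jaws, within the pads' length; the fingertips stand bot.nose_length ahead of it and the grasp point (between the pads) is the TCP (bot.nose_length is the distance from the TCP to the fingertips, in m); z points along the fingers, y is the line along which they close (so a half turn about z gives the same grasp; the last joint's range is limited). The gripper opens to 93 mm and grips with 3 to 60 N. Pads are 15 mm wide; open, the fingers measure 128 mm over their backs; the gripper's body (75 mm by 188 mm) begins 65 mm behind the grasp point.
Start: joints at [1.143, 0.116, 1.442, -0, 1.584, -0.038], TCP at [0.257, 0.624, 0.238] pointing down, gripper open.
Joint ranges: [-2.83, 2.83], [-0.83, 2.19], [0.07, 2.5], [-1.14, 4.28], [0.01, 3], [-2.97, 2.97]. Speed limits (rad/s): [1.89, 1.89, 2.22, 3.14, 3.14, 3.14].

## Interface

Orientations are given as a unit quaternion [x, y, z, w].
In Python, from rig import bot, vision, current_clock, current_qpos, current_qd, current_effort, current_eef_pos, current_orientation, current_force, current_torque, current_gripper_width, current_finger_force gives the robot as it stands. The module is installed in compiled form; this text tells all that it offers. Calls block until the motion is done:
- bot.reach(position, orientation): joint-space move of the TCP to a pose.
- bot.servo_line(position, orientation=None, rate=0.15): straight line of the TCP; orientation=None keeps the orientation; rate is the mean speed in m/s.
- bot.movej(angles): joint-space move.
- bot.command_gripper(opening): opening from 0.0 (shut) to 1.0 (fully open); the grip force is fixed at half the most; returns when the fingers have stopped.
- bot.wait(seconds).
- bot.ik(position, orientation): joint angles nearest the present ones, or None.
- vision.read_camera(name): name is "side" or "top" or "wrist"; returns the picture (480x640x3 uint8, red, green, blue); there is no depth.
- vision.get_calibration(name): a dict with "fov_y" (degrees; the focal length in pixels is half the picture's height over the tangent of half this angle, whatever the lens; pixels are square), "cx", "cy" (the principal point, pixels), "world_from_camera" (4x4, takes a point from camera to world coordinates); the wrist camera has in their place "mount" (4x4, takes a point from camera to tool coordinates, whose origin is the TCP and whose axes are the flange's). Camera axes: x right, y down, z forward; pixel columns grow to the right and rows downward; lengths in m; the calibration is good to about 2 mm. The wrist camera is an equidistant fisheye: a pixel r from the principal point sees the ray r / f radians off the axis. A picture is of the moment at which its call begins: read the wrist's pose just before it. get_calibration takes no time and is no camera call.
A pose or a line that the arm cannot do raises bot.Unreachable and nothing moves.
- bot.close_job(): hands the job in; it is judged then, once.
Trained networks look in the newest picture that a camera, given by its name, has taken for a name from the list of things; names that differ only in an ending like _2 or _b are one class to them, and where a whole thing is asked for, a point or a joint stands for the part that bears it (a point fixed in the world has none). Each returns a list of dicts, best first, with "p" (0 to 1); they miss things now and then, are a little off and sometimes report something else, mostly with a low value. They report only what shows in the picture. A call takes as long as a camera call.
- vision.boxes_of(camera, name): "pixel" ([column, row] in pixels, amid what is visible of it).
- vision.mark_of(camera, name): "pixel" ([column, row] in pixels: a listed point, or the origin of a listed thing).
Readings, each from a call of its own:
- current_clock(): time.
- current_qpos(): joint angles.
- current_qd(): joint speeds.
- current_effort(): joint torques, N m.
- current_eef_pos(): TCP position.
- current_orientation(): TCP orientation.
- current_force(): force on the tool from outside, world axes, zero at the start.
- current_torque(): the same for the moment, N m.
- current_gripper_width(): opening from 0.0 (shut) to 1.0 (fully open).
- current_finger_force(): force on a finger pad.
Only numpy, scipy, OpenCV 4.12 (cv2) and the standard library are available. Lean on these libraries where they do the work, as an engineer would, in place of code of your own. Each camera call takes 0.05 s, during which the arm holds its last target. There are 200 camera calls.

## Working session

There is one attempt and no reset: what is moved stays moved. The work goes in short steps, each a Python script; the robot and the scene stay as the last script left them, time stands still between calls to the robot, and variables do not carry over. Pictures are saved under pics/ and viewed, at most 10 in all, crops included, and the job is handed in when it is done.

```bash
mkdir -p pics
cat > h.py <<'E'
import numpy as np, cv2
from rig import *
def ray(cam,px):
    c=vision.get_calibration(cam); f=240/np.tan(np.radians(c["fov_y"])/2)
    u=np.array([px[0]-c["cx"],px[1]-c["cy"]])
    W=np.array(c["world_from_camera"]); d=W[:3,:3]@np.array([u[0]/f,u[1]/f,1]); return W[:3,3],d
def at(cam,px,z):
    o,d=ray(cam,px); return o+d*(z-o[2])/d[2]
def save(cam,n):
    im=vision.read_camera(cam); cv2.imwrite(f"pics/{n}.png",im[:,:,::-1]); return im
E
python3 - <<'E'
from h import *
print(current_clock(),bot.nose_length,current_orientation(),current_gripper_width())
np.set_printoptions(precision=4,suppress=True)
save("top","top0"); save("side","side0")
for cam in("top","side"):
  print(cam,vision.get_calibration(cam)["world_from_camera"][:3,3] if 1 else 0)
  for n,z in(("balance1_tare_top",.055),("balance1_print_top",.055),("balance1_power_top",.055),("balance1_pan",.058),("dish",.058),("balance2_pan",.058),("balance2_tare_top",.055),("jar",0)):
    for r in vision.mark_of(cam,n)[:3]: print(cam,n,round(r["p"],2),np.round(r["pixel"],1),at(cam,r["pixel"],z))
E
```

```text
0.0 0.019 [ 1.93653864e-01  9.81069753e-01 -5.52465974e-04 -1.23905924e-04] 1.0017734451459286
top [0.4005 0.0251 1.6953]
top balance1_tare_top 0.71 [408.5 218.4] [ 0.5606 -0.2186  0.055 ]
top balance1_tare_top 0.28 [264.7 202.1] [0.6   0.178 0.055]
top balance1_print_top 0.59 [430.1 210.7] [ 0.5828 -0.2784  0.055 ]
top balance1_power_top 0.54 [380.5 219.8] [ 0.5556 -0.1413  0.055 ]
top balance1_pan 0.79 [402.2 179.4] [ 0.6683 -0.2004  0.058 ]
top dish 0.85 [406.2 178.5] [ 0.671  -0.2115  0.058 ]
top balance2_pan 0.9 [263.1 186.2] [0.6436 0.183  0.058 ]
top balance2_tare_top 0.48 [269.6 222. ] [0.5453 0.1634 0.055 ]
top jar 0.51 [327.7 224.8] [0.5445 0.0032 0.    ]
top jar 0.26 [402.2 190.6] [ 0.6455 -0.2085  0.    ]
side [0.3549 1.1525 0.7342]
side balance1_tare_top 0.52 [310.7 210.2] [ 0.5722 -0.2041  0.055 ]
side balance1_print_top 0.59 [313.1 197.9] [ 0.5781 -0.2865  0.055 ]
side balance1_power_top 0.39 [312.7 221.3] [ 0.5562 -0.1376  0.055 ]
side balance1_pan 0.8 [275.1 204.8] [ 0.6781 -0.2173  0.058 ]
side dish 0.57 [270.4 209.8] [ 0.6843 -0.1835  0.058 ]
side dish 0.45 [345.  180.5] [ 0.497 -0.424  0.058]
side balance2_pan 0.71 [250.1 283.4] [0.6473 0.1854 0.058 ]
side balance2_tare_top 0.57 [292.2 284.3] [0.5547 0.1705 0.055 ]
side jar 0.65 [310.5 265.5] [0.5406 0.0003 0.    ]
```

View pics/top0.png

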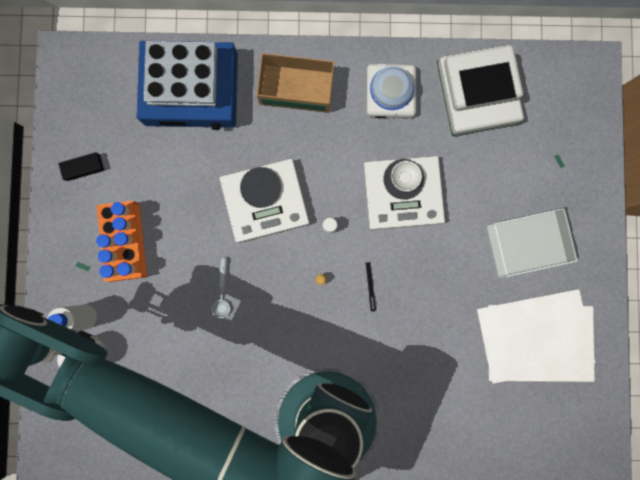

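View pics/side0.png

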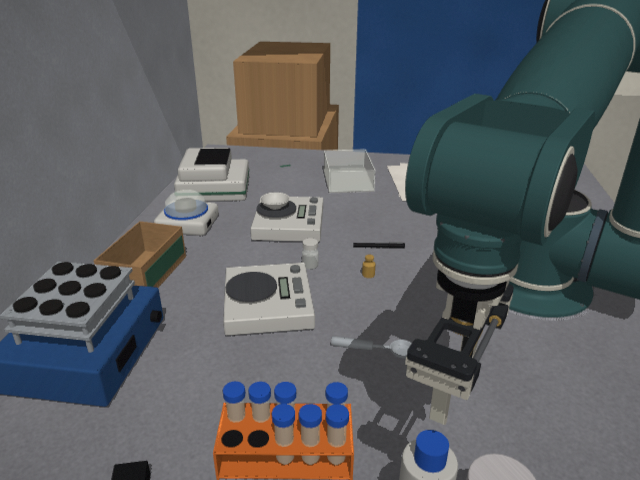

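Balance1 is the right one, with the dish on its pan at about (405,178). Its keys in the top view are square (383,218), bar (406,216) and round (431,214). I'll close the gripper and take a near look from above the keys.

```bash
cat >> h.py <<'E'
from scipy.spatial.transform import Rotation as R
def quat(yaw): return (R.from_euler('z',yaw)*R.from_quat([0,1,0,0])).as_quat()
def wat(pix,z,p,q):
    c=vision.get_calibration("wrist"); f=240/np.tan(np.radians(c["fov_y"])/2)
    u=np.array([pix[0]-c["cx"],pix[1]-c["cy"]]); r=np.linalg.norm(u); t=r/f
    d=np.r_[np.sin(t)*u/max(r,1e-9),np.cos(t)]
    M=np.array(c["mount"]); Rw=R.from_quat(q).as_matrix()
    o=p+Rw@M[:3,3]; d=Rw@M[:3,:3]@d; return o+d*(z-o[2])/d[2]
E
python3 - <<'E'
from h import *
np.set_printoptions(precision=4,suppress=True)
bot.command_gripper(0.0)
bot.reach([0.53,-0.215,0.22],quat(0.05))
p=np.array(current_eef_pos());q=np.array(current_orientation())
np.savez("w1.npz",p=p,q=q)
save("wrist","w1")
print(current_clock(),p,current_gripper_width(),current_force(),vision.get_calibration("wrist")["mount"])
for n,z in(("balance1_tare_top",.055),("balance1_print_top",.055),("balance1_power_top",.055),("balance1_pan",.058)):
    for r in vision.mark_of("wrist",n)[:2]: print(n,round(r["p"],2),np.round(r["pixel"],1),wat(r["pixel"],z,p,q))
E
```

```text
5.4917 [ 0.5302 -0.2145  0.22  ] 0.003997762540463873 [ 0.6935 -0.0902 -0.3558] [[-0.0004 -0.9575 -0.2886  0.0808]
 [ 1.     -0.0001 -0.0013  0.0002]
 [ 0.0012 -0.2886  0.9575 -0.1467]
 [ 0.      0.      0.      1.    ]]
balance1_tare_top 0.77 [321.4 267.4] [ 0.5673 -0.2138  0.055 ]
balance1_tare_top 0.39 [320.2 369.5] [ 0.6796 -0.2096  0.055 ]
balance1_print_top 0.68 [245.3 269.9] [ 0.5736 -0.283   0.055 ]
balance1_power_top 0.86 [399.1 262.3] [ 0.5592 -0.1439  0.055 ]
balance1_pan 0.5 [609.3 291.4] [0.5857 0.1213 0.058 ]
```

View pics/w1.png

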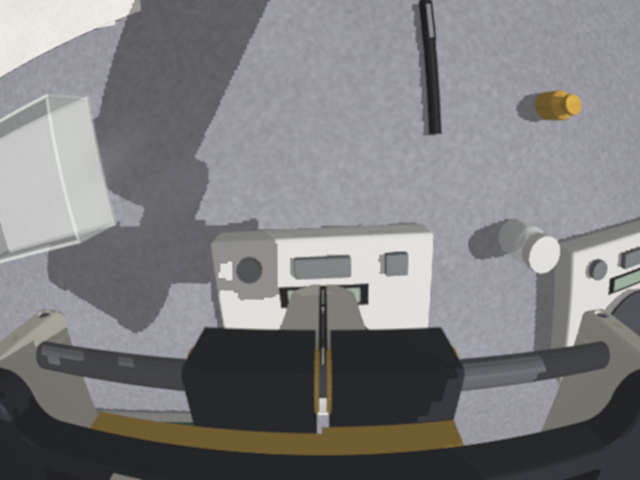

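The wrist view shows the bar at (322,267), the round key at (249,270) and the square key at (397,264). These agree with the network, apart from the round key, which it puts about 4 px off. I'll refine from blobs and press with force checks.

```bash
cat > press.py <<'E'
from h import *
def press(xy,yaw):
    q=quat(yaw); n=bot.nose_length
    bot.servo_line([*xy,.070+n],q,rate=.12)
    f0=np.array(current_force())
    for z in (.056,.0535,.052,.0512,.0507):
        bot.servo_line([*xy,z+n],q,rate=.04 if z<.055 else .06); bot.wait(.08)
        f=np.array(current_force())-f0; print(z,np.round(f,2),np.round(current_eef_pos(),4))
        if abs(f[2])>6: break
    bot.servo_line([*xy,.080+n],q,rate=.08)
    print("t",current_clock())
E
python3 - <<'E'
from press import *
np.set_printoptions(precision=4,suppress=True)
d=np.load("w1.npz");im=cv2.imread("pics/w1.png",0)
P={}
for n,(u,v) in dict(bar=(322,267),round=(249,270),square=(397,264)).items():
    h=(45 if n=="bar" else 20); y0,x0=v-16,u-h
    m=(im[y0:v+16,x0:u+h]<(120 if n!="round" else 95)).astype(np.uint8)
    _,lab,st,c=cv2.connectedComponentsWithStats(m)
    i=1+np.argmin([np.hypot(*(k-[h,16])) for k in c[1:]]); pix=c[i]+[x0,y0]
    P[n]=wat(pix,.055,d["p"],d["q"]); print(n,pix,st[i],P[n])
v=P["square"]-P["round"];yaw=np.arctan2(-v[0],v[1]);print("yaw",yaw,np.linalg.norm(v), P["bar"]-(P["square"]+P["round"])/2)
E
```

```text
bar [318.0874 259.0492] [ 16   5  56  21 183] [ 0.5595 -0.2172  0.055 ]
round [248.8533 269.7459] [  8   4  25  25 484] [ 0.5733 -0.2797  0.055 ]
square [390.8862 258.0488] [  7   4  23  22 123] [ 0.5555 -0.152   0.055 ]
yaw 0.13842867481206242 0.12896868843541173 [-0.0048 -0.0014  0.    ]
```

Run:
```python
from press import *
np.set_printoptions(precision=4,suppress=True)
d=np.load("w1.npz")
P=[wat(p,.055,d["p"],d["q"])[:2] for p in((322,268),(249.5,270.5),(396.5,265))]
v=P[2]-P[1];yaw=np.arctan2(-v[0],v[1]);c=np.mean(P,axis=0)
print(P,yaw,np.linalg.norm(v),c)
q=quat(yaw)
bot.servo_line([*c,.090+bot.nose_length],q,rate=.12)
p=np.array(current_eef_pos());qq=np.array(current_orientation());save("wrist","w2");save("side","s2")
np.savez("w2.npz",p=p,q=qq,c=c,yaw=yaw)
for n in("tare","print","power"):
    for r in vision.mark_of("wrist",f"balance1_{n}_top")[:1]: print(n,round(r["p"],2),r["pixel"],wat(r["pixel"],.055,p,qq))
print(current_clock())
```

```text
[array([ 0.5679, -0.2133]), array([ 0.574 , -0.2791]), array([ 0.5619, -0.146 ])] 0.09054849289502079 0.13362788614052626 [ 0.5679 -0.2128]
tare 0.83 [321.3, 273.2] [ 0.5673 -0.2138  0.055 ]
print 0.8 [207.2, 272.6] [ 0.5738 -0.2823  0.055 ]
power 0.88 [438.9, 272.7] [ 0.5612 -0.1433  0.055 ]
7.0667
```

View pics/w2.png

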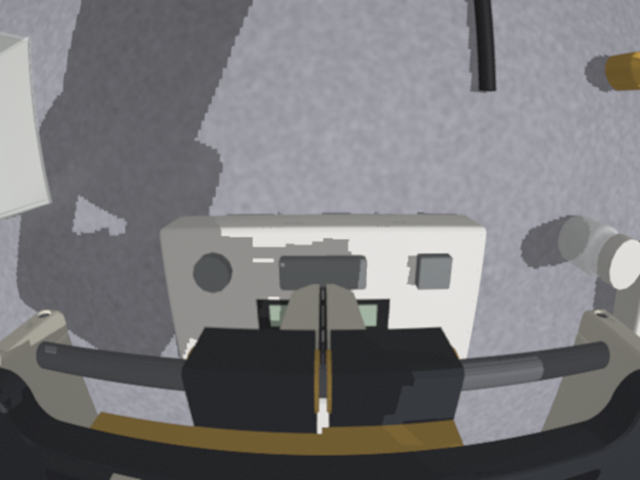

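The near view agrees: bar (322,272), round (212,272), square (434,271), with the fingers centred on the bar. Pressing the bar.

Run:
```python
from press import *
press((.5674,-.2135),.091)
```

```text
0.056 [0.34 0.3  0.4 ] [ 0.5674 -0.2135  0.0751]
0.0535 [ 1.38 -1.1   1.75] [ 0.5675 -0.2136  0.0728]
0.052 [ 1.48 -0.28  3.5 ] [ 0.5675 -0.2136  0.0711]
0.0512 [1.44 0.52 2.87] [ 0.5675 -0.2135  0.0703]
0.0507 [ 1.92 -0.41  2.93] [ 0.5675 -0.2135  0.0698]
t 9.7
```

Run:
```python
from press import *
n=bot.nose_length
bot.servo_line([.5735,-.2812,.09+n],quat(.091),rate=.12)
p=np.array(current_eef_pos());q=np.array(current_orientation());save("wrist","w3")
for k in("tare","print","power"):
    for r in vision.mark_of("wrist",f"balance1_{k}_top")[:1]: print(k,round(r["p"],2),r["pixel"],wat(r["pixel"],.055,p,q))
press((.5735,-.2812),.091)
bot.servo_line([.5735,-.2812,.16+n],rate=.15)
bot.reach([.45,-.215,.26],quat(.091))
p=np.array(current_eef_pos());q=np.array(current_orientation());save("wrist","w4")
for k in("tare","print","power"):
    for r in vision.mark_of("wrist",f"balance1_{k}_top")[:1]: print(k,round(r["p"],2),r["pixel"],wat(r["pixel"],.055,p,q))
print(current_clock(),current_force())
```

```text
print 0.63 [321.0, 276.7] [ 0.57414919 -0.28197559  0.055     ]
power 0.75 [534.3, 272.2] [ 0.56113146 -0.1435146   0.055     ]
0.056 [ 0.65 -0.22  0.63] [ 0.5735 -0.2812  0.0751]
0.0535 [1.17 0.09 2.37] [ 0.5736 -0.2813  0.0727]
0.052 [ 1.14 -0.49  3.25] [ 0.5736 -0.2813  0.0711]
0.0512 [ 2.32 -0.81  3.73] [ 0.5736 -0.2812  0.0703]
0.0507 [ 1.46 -1.03  4.39] [ 0.5736 -0.2812  0.0698]
t 13.2583
print 0.82 [249.2, 321.7] [ 0.57250731 -0.28430207  0.055     ]
14.8333 [-0.27255783  0.16848321 -0.29785126]
```

View pics/w4.png

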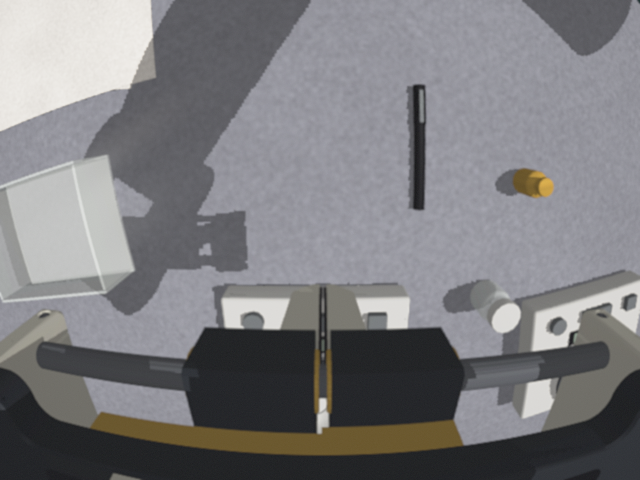

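View pics/w3.png

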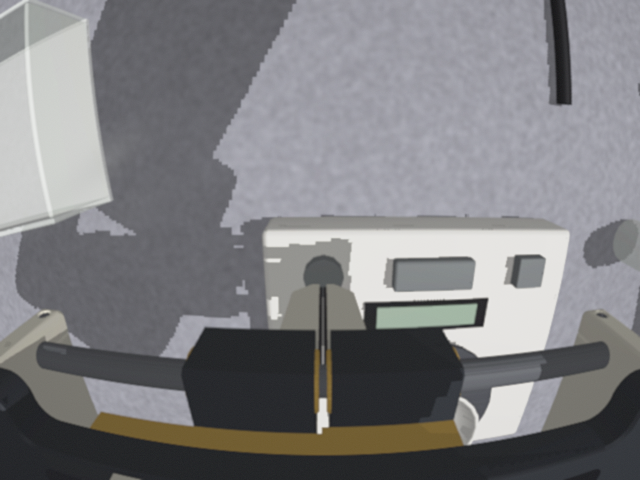

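The last views show the round key at (322,275) under the fingers before its press. Afterwards the balance, jar (500,310), marker and weight are where they were. Both presses gave the spring force expected at about 4.2 mm, and the arm is clear.

```bash
python3 -c "
from rig import *
bot.wait(.3); print(bot.close_job())"
```

```text
the job is handed in; nothing more can be done
None
```

I pressed and released the bar (tare) key and then the round (print) key of the balance with the dish, about 4.2 mm each (they register at 3 mm), withdrew the arm, and handed the job in at about 15 s; nothing looked displaced in the last wrist picture, which did not show the dish.

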